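# Hang a coated circuit board on the drying rail

### The job

Take the circuit board that has a hook and handle out of the slotted rack, hook it over the free end of the drying rail (a good hand's width, 6 cm or more, from the stop plate), under the ioniser bar. Then slide it along the rail, without lifting it off again, until its hook rests flush against the stop plate, without shifting the plate, and leave it hanging there by itself. Leave the other boards in the rack and the things on the bench where they are.

Things in the scene. Friction and masses are not known exactly. Their poses are not given: they have to be found in the camera images.
- carrier: The one board with a hook and handle, 300 g, rigid. Origin: where the rail's axis lies when it hangs seated; z up, x the way the hook's tip points, y across the hook. Hook of aluminium strip 24 mm wide (y -12..12), 5 mm thick: saddle x -15..15, z 7..12 mm; tip leg x 10..15 down to z=-11; shank x -15..-10 down to z=-41. The rail enters from +x between tip and clamp bar (top z=-39).
- lower_edge (a point): Middle of the carrier's lower edge: carrier frame x=0, z=-132 mm. The green board spans x -56..+44, z -132..-42 mm and is 4 mm thick in y (24 mm over the heat sink at its middle). It stands in a rack slot on this edge and may lean up to 5 degrees sideways. Axes as the carrier's
- grip (a point): Grip point on the axis of the carrier's black handle: carrier frame x=-30, z=+34 mm. The handle is 16 mm across in y, 20 mm deep, 52 mm long; it starts at the saddle (x=-8, z=+8) and leans back 40 degrees from vertical towards -x; this point is 34 mm from its root, 18 mm from its upper end. Axes as the carrier's (not tilted)
- hook_side (a point): Middle of the hook's -y side face: in the carrier's frame y=-12 mm, on the rail axis. This face comes to rest on the stop plate
- rail_mid (a point): Middle of the drying rail, on its axis, 190 mm over the bench: a round steel bar of 14 mm diameter, 340 mm long, polished, along this point's y; x points away from the robot, z up. At its ends (y=-170, +170) arms 12 mm thick (x -10..40, z -11..11) carry it from posts 24 to 46 mm behind it (+x). Its free end is the +y one
- ioniser (a point): Middle of the underside of the white ioniser bar that runs parallel above the rail: 132 mm above the rail's axis, 28 mm deep (x -22..+6 mm from the rail's axis), 32 mm high, 370 mm long. A gripper pointing straight down finds no room under it; one leaning like the handle does
- stop_face (a point): Stop plate, a grey plastic plate clamped on the rail by friction (it gives way at about 6 N): the point on the rail's axis in its +y face. The plate is 6 mm thick, reaches 55 mm towards the robot (-x) and 20 mm away (+x), 45 mm above and 30 mm below the rail's axis. Axes as the rail's. It leaves no room for a finger between the carrier's handle and the plate once the hook touches it
- stand: The rail's stand; origin on the bench below the rail's middle, axes as the rail's
- rack: Black slotted rack on the bench, 124 (x) by 112 (y) mm; origin at the centre of its underside; three slots along its x, at y=-32, 0, +32 mm, 6 mm wide, 26 mm deep, floor at z=8 mm, wall tops at z=34 mm
- board_a: Bare circuit board without hook, 100 x 4 x 78 mm, standing in another slot of the rack; origin 132 mm above its lower edge
- board_b: Bare circuit board without hook, 100 x 4 x 70 mm, standing in the remaining slot; origin 132 mm above its lower edge
- meter: Orange hand meter lying on the bench, 140 x 72 x 34 mm; origin under its centre
- choke: Copper ring choke, 42 mm across, 20 mm high; origin under its centre
- transformer: Small yellow and black transformer, 40 x 36 x 33 mm; origin under its centre
- heatsink: Loose finned aluminium heat sink, 70 x 50 x 30 mm; origin under its centre
- driver: Screwdriver, 150 mm long, lying on the bench behind the rail
Things that resemble listed ones, but are neither listed nor needed, are in the scene too. Leave any blue or pink look-alike of the carrier alone.

How it is judged:
On the way:
1. the carrier is hooked over the rail, seated on it, with its hook 60 mm or more from the stop plate (z of carrier in the frame of rail_mid between -0.003 and 0.003 m and x of carrier in the frame of rail_mid between -0.008 and 0.008 m and contact force between carrier and stand above 0.2 N and y of hook_side in the frame of stop_face above 0.06 m and y of carrier in the frame of rail_mid below 0.17 m), for 0.2 s.
At the end, for the whole second after the job is handed in: The carrier hangs at rest and released on the rail: seated (3 mm in height, 8 mm in x), upright within 0.15 rad, hook side within 2.5 mm of the stop plate, which stands less than 3 mm from its starting place; other boards and bench things less than 20 mm from theirs (z of carrier in the frame of rail_mid between -0.003 and 0.003 m and x of carrier in the frame of rail_mid between -0.008 and 0.008 m and y of hook_side in the frame of stop_face between -0.003 and 0.0025 m and angle between carrier's own z axis and vertical below 0.15 rad and distance of stop_face from where it was at the start of the episode below 0.003 m and linear speed of carrier below 0.01 m/s); the robot touches nothing.
It fails at once if the stop plate is shifted along the rail by 3 mm or more (distance of stop_face from where it was at the start of the episode above 0.003 m).
It fails at once if the carrier is lifted off the rail (8 mm or more) within 50 mm of the stop plate, instead of sliding there (y of hook_side in the frame of stop_face below 0.05 m and z of carrier in the frame of rail_mid above 0.008 m and x of carrier in the frame of rail_mid above -0.03 m).
It fails at once if one of the other boards is displaced from its slot by 20 mm or more (distance of any of board_a, board_b from where it was at the start of the episode above 0.02 m).
It fails at once if a thing on the bench is moved by 20 mm or more (distance of any of meter, choke, transformer, heatsink, driver from where it was at the start of the episode above 0.02 m).
It also fails if it takes over 58 s, if anything falls off the work surface, if the arm or the gripper's body presses on something with over 40 N, if the wrist force passes 120 N, or if a joint passes its speed limit or range.

### The arm

A 7-joint arm with a two-finger parallel gripper is mounted at the origin on the work surface. World frame = base frame: x ahead of the robot, y to its left, z up, the work surface at z = 0. Lengths are in m, angles in rad, forces in N, time in s.
With the tool pointing down it reaches from about 0.425 to 0.825 m from the base axis. Payload 3.6 kg.
Tool frame: the origin (TCP) lies where the fingers leave the gripper's body, on its centre line; the fingertips stand 73 mm ahead of it and the grasp point (between the pads) lies 54 mm ahead of it; x points along the fingers, y is the direction in which the jaws open and shut, and the axes are right-handed (so a half turn about x gives the same grasp; the last joint's range is limited). The gripper opens to 85 mm and grips with 20 to 120 N. Pads are 22 mm wide; open, the fingers measure 114 mm over their backs; the gripper's body (76 mm by 85 mm) begins 54 mm behind the grasp point. The pads swing forward as they close: fully open they stand 13 mm farther back than shut.
Start: joints at [-1.306, 0.615, -0.013, 1.423, 0.008, 1.103, -0.04], TCP at [0.187, 0.623, 0.304] pointing down, gripper open.
Joint ranges: [-3.12, 3.12], [-0.3, 2.06], [-1.34, 1.32], [0.26, 2.42], [-1.36, 4.5], [0.01, 1.98], [-2.84, 2.84]. Speed limits (rad/s): [2.79, 2.79, 3.14, 3.14, 3.14, 3.14, 3.14].

### API

Orientations are given as a unit quaternion [x, y, z, w].
In Python, from station import arm, snapshot, camera_info, ticket gives the robot as it stands. Calls block until the motion is done:
- arm.movep(position, orientation): joint-space move of the TCP to a pose.
- arm.line_to(position, velocity=0.15, ori=None): straight line of the TCP; ori=None keeps the orientation; velocity is the mean speed in m/s.
- arm.move_j(angles): joint-space move.
- arm.move_gripper(opening, effort=None): opening from 0.0 (shut) to 1.0 (fully open); effort is the grip in N (None keeps the last); returns when the fingers have stopped.
- arm.pause(seconds).
- arm.ik(position, orientation): joint angles nearest the present ones, or None.
- snapshot(name): name is "scene" or "top" or "wrist"; returns the picture (420x560x3 uint8, blue, green, red); there is no depth.
- camera_info(name): a dict with "fx", "fy", "cx", "cy" (pixels), "R" (3x3) and "t" (3): a world point X has camera coordinates R X + t; the wrist camera has in their place "T_tool_cam" (4x4, takes a point from camera to tool coordinates, whose origin is the TCP and whose axes are the tool frame's). Camera axes: x right, y down, z forward; pixel columns grow to the right and rows downward; lengths in m; the calibration is good to about 2 mm. A picture is of the moment at which its call begins: read the wrist's pose just before it. camera_info takes no time and is no camera call.
A pose or a line that the arm cannot do raises arm.MotionError and nothing moves.
- ticket.finish_job(): hands the job in, once; it reports no verdict.
Readings, each from a call of its own:
- arm.read_time(): time.
- arm.read_joint_positions(): joint angles.
- arm.read_dq(): joint speeds.
- arm.read_effort(): joint torques, N m.
- arm.read_tool_pos(): TCP position.
- arm.read_eef_rot(): TCP orientation.
- arm.read_ft_force(): force on the tool from outside, world axes, zero at the start.
- arm.read_wrist_torque(): the same for the moment, N m.
- arm.read_opening(): opening from 0.0 (shut) to 1.0 (fully open).
Only numpy, scipy, OpenCV 4.12 (cv2) and the standard library are available. Lean on these libraries where they do the work, as an engineer would, in place of code of your own. Each camera call takes 0.05 s, during which the arm holds its last target. There are 200 camera calls.

## Working session

There is one attempt and no reset: what is moved stays moved. The work goes in short steps, each a Python script; the robot and the scene stay as the last script left them, time stands still between calls to the robot, and variables do not carry over. Pictures are saved under pics/ and viewed, about 8 in all and at most 12, crops included, and the job is handed in when it is done.

```bash
mkdir -p pics; python3 - <<'E'
from station import arm,snapshot,camera_info
import cv2,numpy as np
for n in("scene","top"):
    im=snapshot(n);cv2.imwrite(f"pics/{n}0.png",im)
    c=camera_info(n);R=np.array(c["R"]);t=np.array(c["t"])
    print(n,c["fx"],c["fy"],c["cx"],c["cy"],(-R.T@t).round(3),R.round(3).tolist())
print(np.array(camera_info("wrist")["T_tool_cam"]).round(3).tolist(),camera_info("wrist")["fx"])
print(arm.read_time(),arm.read_eef_rot())
E
```

```text
scene 397.0929551586174 397.0929551586174 280.2313193628713 214.02106130543118 [ 0.992 -0.407  0.904] [[0.655, 0.756, 0.015], [0.561, -0.473, -0.68], [-0.507, 0.453, -0.733]]
top 394.74747217709785 394.74747217709785 282.0235689082551 206.38941771074744 [0.399 0.036 1.476] [[-0.014, -1.0, 0.008], [-0.996, 0.014, -0.086], [0.085, -0.009, -0.996]]
[[0.0, -0.323, 0.946, -0.07], [1.0, -0.0, -0.0, -0.001], [0.0, 0.946, 0.323, -0.084], [0.0, 0.0, 0.0, 1.0]] 334.87703590438923
0.1 [ 0.1019285   0.69970715 -0.10360648  0.69948995]
```

View pics/scene0.png

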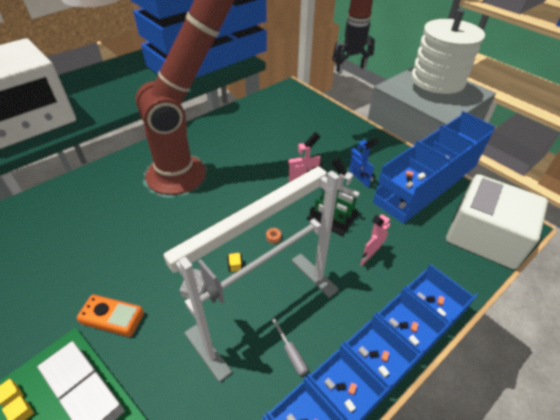

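View pics/top0.png

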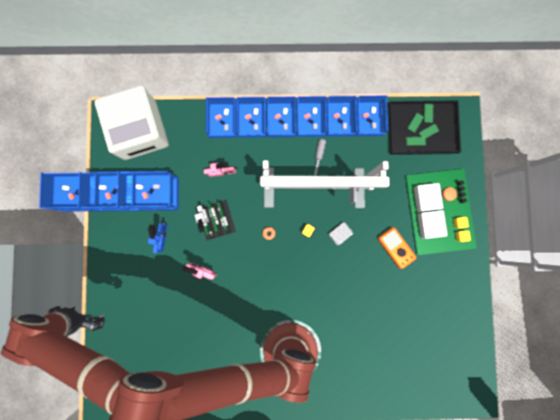

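The scene view shows the rack at about (335,205) and the rail running from (195,300) to (325,230). In the top view the rack is at (215,219) and the ioniser runs from (262,181) to (388,182). Next I'll crop in closer.

```bash
python3 - <<'E'
import cv2,numpy as np
t=cv2.imread("pics/top0.png");s=cv2.imread("pics/scene0.png")
a=cv2.resize(t[155:250,180:400],(792,342),interpolation=cv2.INTER_CUBIC)  # 3.6x
b=cv2.resize(s[150:320,170:390],(776,600),interpolation=cv2.INTER_CUBIC)
cv2.imwrite("pics/topc.png",a);cv2.imwrite("pics/scenec.png",b)
E
```

```text
(no output)
```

View pics/topc.png

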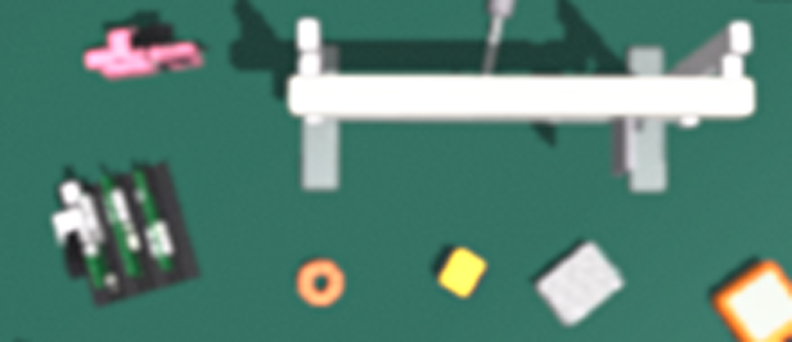

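View pics/scenec.png

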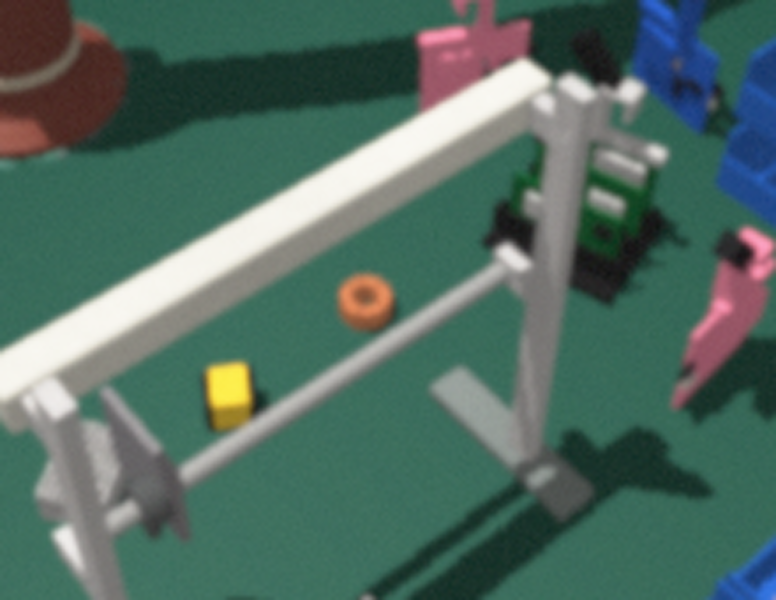

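The carrier is in the leftmost (+y) slot. Its handle is at crop (75,255) and its hook at (65,220), with the tip pointing away from the robot. The stop plate shows at crop (625,145), below the ioniser. I'll turn these into rough positions and move to closer wrist views.

```bash
cat > h.py <<'E'
from station import arm,snapshot,camera_info,ticket
import cv2,numpy as np
from scipy.spatial.transform import Rotation as Ro
def cam(n,p=None,q=None):
    c=camera_info(n); K=np.array([[c["fx"],0,c["cx"]],[0,c["fy"],c["cy"]],[0,0,1]])
    if n!="wrist": R=np.array(c["R"]);t=np.array(c["t"])
    else:
        T=np.eye(4);T[:3,:3]=Ro.from_quat(q).as_matrix();T[:3,3]=p
        M=np.linalg.inv(T@np.array(c["T_tool_cam"]));R,t=M[:3,:3],M[:3,3]
    return K,R,t
def plane(C,px,z):
    K,R,t=C;o=-R.T@t;d=R.T@np.linalg.inv(K)@np.array([*px,1.]);return o+d*(z-o[2])/d[2]
def tri(C1,p1,C2,p2):
    A=[];b=[];os=[]
    for (K,R,t),p in((C1,p1),(C2,p2)):
        o=-R.T@t;d=R.T@np.linalg.inv(K)@np.array([*p,1.]);d/=np.linalg.norm(d)
        P=np.eye(3)-np.outer(d,d);A.append(P);b.append(P@o);os.append(P)
    X=np.linalg.solve(sum(A),sum(b));return X,[np.linalg.norm(P@X-bb)for P,bb in zip(os,b)]
def proj(C,X):
    K,R,t=C;v=K@(R@np.array(X)+t);return v[:2]/v[2]
def quat(yaw,lean,roll=0):
    # tool x = down, leaning forward by lean along yaw; tool y = horizontal, across
    h=np.array([np.cos(yaw),np.sin(yaw),0]);x=np.sin(lean)*h-np.cos(lean)*np.array([0,0,1.])
    y=np.array([-np.sin(yaw),np.cos(yaw),0])
    if roll:y=-y
    return Ro.from_matrix(np.c_[x,y,np.cross(x,y)]).as_quat()
def shot(name,f):
    p,q=arm.read_tool_pos(),arm.read_eef_rot();im=snapshot(name)
    cv2.imwrite(f"pics/{f}.png",im);np.savez(f"pics/{f}.npz",p=p,q=q);return im
def wc(f):
    d=np.load(f"pics/{f}.npz");return cam("wrist",d["p"],d["q"])
E
python3 - <<'E'
from h import *
T=cam("top");S=cam("scene")
f=lambda x,y:(180+x/3.6,155+y/3.6)
g=lambda x,y:(170+x/3.527,150+y/3.53)
for n,p in dict(fl=(288,118),fr=(755,118),bl=(290,75),br=(752,78)).items(): print("ion",n,plane(T,f(*p),.354).round(3))
print("handle",tri(T,f(75,255),S,g(597,55)))
print("stop",plane(T,f(625,118),.235),plane(T,f(637,175),.235),plane(T,f(615,175),.235),plane(T,f(613,175),.16))
for z,p in((0.034,(170,163)),(.034,(200,275)),(.034,(97,305))):print("rack",plane(T,f(*p),z))
for n,p in dict(railR=(505,265),railstop=(185,478),stoptop=(105,390)).items():
    print(n,[plane(S,g(*p),z).round(3) for z in(.19,.235)])
for nm,p in (("choke",(320,283)),("trafo",(462,273)),("meter",(765,300))):print(nm,plane(T,f(*p),.02).round(3))
# candidate view poses
for p,q in(((.42,.27,.38),quat(.25,.3)),((.45,.0,.36),quat(0,.7)),((.45,.0,.36),quat(0,.7,1)),((.42,.27,.38),quat(.25,.3,1))):
    print(p,arm.ik(p,q))
E
```

```text
ion fl [0.55  0.088 0.354]
ion fr [ 0.545 -0.284  0.354]
ion bl [0.584 0.086 0.354]
ion br [ 0.577 -0.283  0.354]
handle (array([0.4517986 , 0.29413373, 0.17249495]), [np.float64(0.0020273704537662127), np.float64(0.002027370453766211)])
stop [ 0.56182034 -0.20329506  0.235     ] [ 0.51122626 -0.21234131  0.235     ] [ 0.51149077 -0.19298579  0.235     ] [ 0.51830099 -0.20497667  0.16      ]
rack [0.54815361 0.22353791 0.034     ]
rack [0.43379909 0.19349879 0.034     ]
rack [0.40503647 0.29753292 0.034     ]
railR [array([0.577, 0.071, 0.19 ]), array([0.603, 0.04 , 0.235])]
railstop [array([ 0.575, -0.192,  0.19 ]), array([ 0.601, -0.206,  0.235])]
stoptop [array([ 0.49 , -0.193,  0.19 ]), array([ 0.522, -0.207,  0.235])]
choke [0.424 0.073 0.02 ]
trafo [ 0.432 -0.073  0.02 ]
meter [ 0.4   -0.383  0.02 ]
(0.42, 0.27, 0.38) [-0.736488    0.20889458  0.07972508  1.90186262  0.14787421  0.76084757
  1.06669925]
(0.45, 0.0, 0.36) [ 0.00269389  0.07163078 -0.08099563  2.29549704  0.62486119  0.09362117
  0.89196452]
(0.45, 0.0, 0.36) [-0.70193713  0.07529769  0.68451701  2.31021455 -0.32182303  0.07682984
 -1.29489919]
(0.42, 0.27, 0.38) [-1.25780046  0.25668355  0.75012808  1.91475569 -0.12704693  0.75158029
 -1.78992326]
```

```bash
cat >> h.py <<'E'
def aim(target,yaw,lean,dist,roll=0):
    q=quat(yaw,lean,roll);M=np.array(camera_info("wrist")["T_tool_cam"])
    return np.array(target)-Ro.from_quat(q).as_matrix()@(M[:3,3]+dist*M[:3,2]),q
E
python3 - <<'E'
from h import *
V=[("cA",(.47,.295,.14),.25,.1,.26),("cB",(.47,.295,.14),-.35,.1,.26),("rA",(.56,-.07,.19),0.1,.45,.32),("rB",(.56,-.17,.19),-.2,.45,.30)]
for n,*a in V:
    p,q=aim(*a);print(n,p.round(3),arm.ik(p,q))
E
```

```text
cA [0.452 0.291 0.315] [-0.58232185  0.39688257 -0.06597965  1.79189618  0.08381346  0.86279306
  1.12715702]
cB [0.453 0.302 0.315] [-0.72689825  0.41979196  0.09118461  1.7555583   0.05896734  0.91406711
  0.54143766]
rA [ 0.441 -0.081  0.391] [-0.88454722  0.15058306  1.25285569  2.09564485 -0.55752701  0.65270293
  2.39525141]
rB [ 0.457 -0.148  0.377] [-0.1955411   0.148064    0.56053889  2.05787867 -0.28163357  0.52679109
  1.9261214 ]
```

```bash
python3 - <<'E'
from h import *
V=[("cA",(.47,.295,.14),.25,.1,.26),("cB",(.47,.295,.14),-.35,.1,.26),("rA",(.56,-.07,.19),0.,.45,.32),("rB",(.56,-.17,.19),-.2,.45,.30)]
for n,*a in V:
    p,q=aim(*a);arm.movep(p,q);arm.pause(.2);shot("wrist",n);print(n,arm.read_time(),np.abs(arm.read_tool_pos()-p).max())
m=np.hstack([cv2.resize(cv2.imread(f"pics/{n}.png")[:, 80:480],(400,420)) for n in("cA","cB")]);cv2.imwrite("pics/m1.png",m)
print(arm.read_ft_force())
E
```

```text
cA 1.925 0.0008029847999403983
cB 2.7833 0.0004118966704604321
rA 4.4417 0.0007086600544538857
rB 5.1333 0.0010545825610479564
[-0.18377534 -0.25110337 -0.12693666]
```

View pics/m1.png

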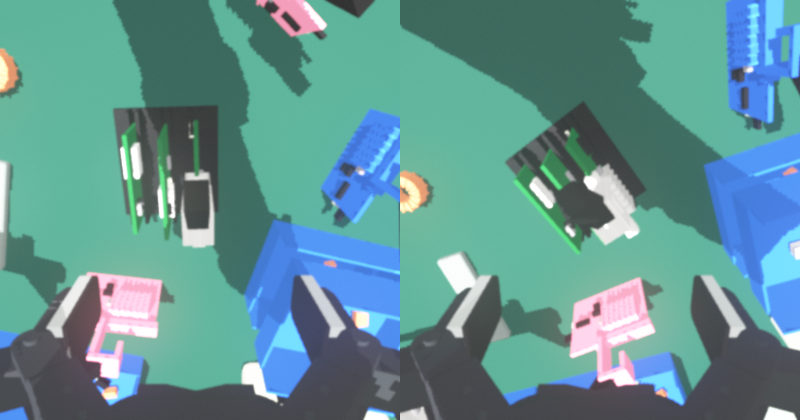

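View pics/rB.png

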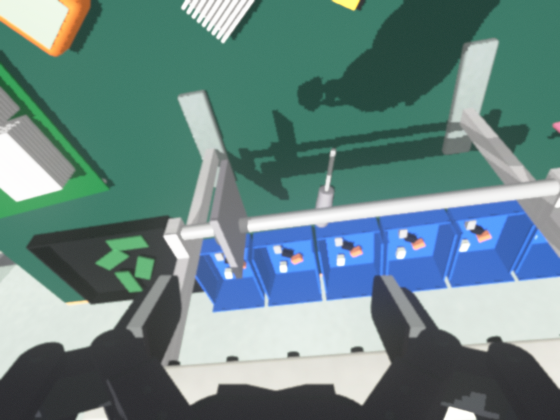

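In cA the handle end is near crop (197,200) and the saddle lies below it. In rB the rail axis runs from about (246,226), where it meets the stop plate's +y face, to (550,190). I'll zoom in on both.

```bash
python3 - <<'E'
from h import *
r=lambda n,y0,y1,x0,x1,k:cv2.resize(cv2.imread(f"pics/{n}.png")[y0:y1,x0:x1],None,fx=k,fy=k,interpolation=cv2.INTER_CUBIC)
a=r("cA",160,260,250,330,4);b=r("cB",150,250,230,350,4)
c=r("rB",140,240,160,360,2);d=r("rA",140,240,160,360,2)
m=np.zeros((600,800,3),np.uint8);m[:400,:320]=a;m[:400,320:800]=b;m[400:,:400]=c;m[400:,400:]=d
cv2.imwrite("pics/m2.png",m)
E
```

```text
(no output)
```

View pics/m2.png

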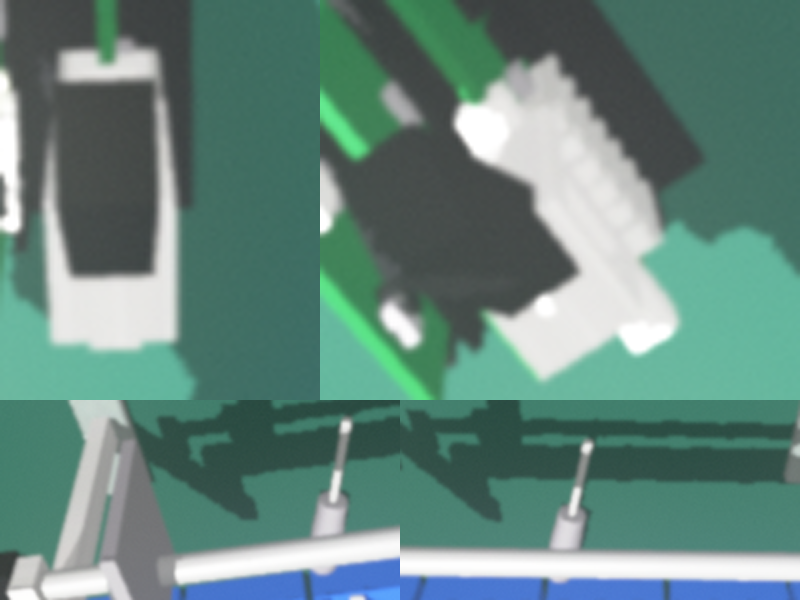

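```bash
python3 - <<'E'
from h import *
A,B=wc("cA"),wc("cB")
a=lambda x,y:(250+x/4,160+y/4); b=lambda x,y:(230+(x-320)/4,150+y/4)
L=tri(A,a(51,343),B,b(545,380));Rr=tri(A,a(178,342),B,b(645,305));print("saddle front -y",L,"\n+y",Rr)
for z in(.152,):
  l,r=plane(A,a(51,343),z),plane(A,a(178,342),z);print("plane",l.round(4),r.round(4),np.linalg.norm(l-r))
  l2=plane(B,b(545,380),z);print(l2.round(4))
e1=[plane(A,a(x,82),.181) for x in(57,157)];e2=[plane(A,a(x,205),.194) for x in(55,157)];e0=[plane(A,a(x,275),.152) for x in(70,155)]
for n,e in zip(("back","front","root"),(e1,e2,e0)):print(n,(sum(e)/2).round(4),np.linalg.norm(e[0]-e[1]).round(4))
# rail
for n in("rA","rB"):
    C=wc(n);im=cv2.imread(f"pics/{n}.png").min(2).astype(float)
    P=[]
    for x in range(260,520,10):
        y=np.where(im[180:240,x]>140)[0]
        if len(y)>5:
            P.append((x,180+y[0],180+y[-1]))
    P=np.array(P,float);c=(P[:,1]+P[:,2])/2
    k=np.polyfit(P[:,0],c,1);res=c-np.polyval(k,P[:,0]);ok=abs(res)<2;k=np.polyfit(P[ok,0],c[ok],1)
    print(n,len(P),ok.sum(),np.median(P[:,2]-P[:,1]),[plane(C,(x,np.polyval(k,x)),.19).round(4) for x in(260,500)])
C=wc("rB");print("stop",plane(C,(241.5,226.5),.19))
for X in((.572,-.2,.19),(.572,.06,.19)):print([proj(wc(n),X).round(1) for n in("rA","rB")])
E
```

```text
saddle front -y (array([0.49801226, 0.29303448, 0.14927033]), [np.float64(8.25629921511862e-05), np.float64(8.256299215129925e-05)]) 
+y (array([0.48867506, 0.316494  , 0.15217605]), [np.float64(0.0012148895135635856), np.float64(0.0012148895135635316)])
plane [0.4965 0.2927 0.152 ] [0.4902 0.3165 0.152 ] 0.024620254514508222
[0.4964 0.2935 0.152 ]
back [0.432  0.2872 0.181 ] 0.0154
front [0.4465 0.2907 0.194 ] 0.0153
root [0.4791 0.3005 0.152 ] 0.0161
rA 24 5 13.0 [array([ 0.588 , -0.0847,  0.19  ]), array([0.5428, 0.1374, 0.19  ])]
rB 26 7 15.0 [array([ 0.5751, -0.1865,  0.19  ]), array([0.579 , 0.0234, 0.19  ])]
stop [ 0.57589725 -0.20454977  0.19      ]
[array([141.8, 218.1]), array([245.1, 223.1])]
[array([407.1, 218.5]), array([549.8, 180.7])]
```

```bash
python3 - <<'E'
from h import *
for n,k0 in(("rA",(0.005,221)),("rB",(-.118,255.))):
    C=wc(n);g=cv2.GaussianBlur(cv2.cvtColor(cv2.imread(f"pics/{n}.png"),cv2.COLOR_BGR2GRAY).astype(np.float32),(1,3),0)
    P=[]
    for x in range(262,500,6):
        y0=int(k0[0]*x+k0[1]);d=np.diff(g[y0-16:y0+17,x]);up=np.argmax(d[:16]);dn=16+np.argmin(d[16:]);P.append((x,y0-16+up+.5,y0-16+dn+.5))
    P=np.array(P);w=P[:,2]-P[:,1];m=abs(w-np.median(w))<2;c=P[m,1:].mean(1);x=P[m,0]
    k=np.polyfit(x,c,1);q=abs(c-np.polyval(k,x))<1;k=np.polyfit(x[q],c[q],1)
    p=[plane(C,(u,np.polyval(k,u)),.19) for u in(240,500)]
    print(n,len(x),q.sum(),np.median(w),k,[v.round(4) for v in p],"yaw",-(p[1]-p[0])[0]/(p[1]-p[0])[1])
for p in((.4498,.2929,.174),):
  for lean in(.70,):
    q=quat(.262,lean);t=np.array(p)-.054*Ro.from_quat(q).as_matrix()[:,0];print(t,arm.ik(t,q),arm.ik(t,quat(.262,lean,1)))
q=quat(0,.7);
for g in((.546,-.05,.26),(.48,-.05,.26),(.546,-.15,.23)):
    t=np.array(g)-.054*Ro.from_quat(q).as_matrix()[:,0];print(t,arm.ik(t,q),arm.ik(t,quat(0,.7,1)))
E
```

```text
rA 24 24 13.0 [1.42738835e-02 2.18730109e+02] [array([ 0.5775, -0.1042,  0.19  ]), array([0.5824, 0.156 , 0.19  ])] yaw -0.018619547598969107
rB 39 39 14.0 [-1.24040847e-01  2.55949182e+02] [array([ 0.5752, -0.2058,  0.19  ]), array([0.5796, 0.0235, 0.19  ])] yaw -0.01930577683356744
[0.41619942 0.28388953 0.21530148] [-0.05574713  0.73365955 -1.14862611  2.33460015  1.86626694  1.07249131
 -0.65860466] [-0.05574713  0.73365955 -1.14862611  2.33460015  1.86626694  1.07249131
  2.48298799]
[ 0.51121224 -0.05        0.30130148] [ 0.89685808  0.48174225 -1.14205083  2.23462964  1.74511091  0.45981813
 -0.04313858] [ 0.5235112   0.31847882 -0.56901843  2.24313858  2.08091451  0.16486794
  2.71856788]
[ 0.44521224 -0.05        0.30130148] [ 0.97774621  0.34750647 -1.13160333  2.37998594  1.94202905  0.3448163
 -0.28188833] [ 0.85431916  0.28651748 -0.94012728  2.38225078  2.1054487   0.25357344
  2.69314722]
[ 0.51121224 -0.15        0.27130148] [ 1.10466573  0.60353379 -1.13766227  2.21141283  1.85509387  0.39440069
  0.09321769] [ 0.88820049  0.4586983  -0.75664085  2.2163691   2.31627429  0.16286168
  2.72869756]
```

```bash
cat >> h.py <<'E'
LEAN=np.radians(40)
def tcp(grasp,yaw,lean=LEAN,roll=0):
    q=quat(yaw,lean,roll);return np.array(grasp)-.054*Ro.from_quat(q).as_matrix()[:,0],q
E
python3 - <<'E'
from h import *
T=cam("top");S=cam("scene")
print("pink",tri(T,(203,271),S,(303,163)))
for g,y in(((.4498,.2929,.27),.262),((.4498,.2929,.22),.262),((.4498,.2929,.174),.262),((.4498,.2929,.28),.262),((.46,.2,.28),.15),((.46,.1,.28),.05),((.46,0,.28),-.019),((.46,-.06,.28),-.019),((.46,-.06,.25),-.019),((.5,-.06,.25),-.019),((.548,-.06,.25),-.019),((.548,-.06,.224),-.019),((.548,-.19,.224),-.019)):
    j=arm.ik(*tcp(g,y));print(g,None if j is None else j.round(2))
E
```

```text
pink (array([0.29730507, 0.30495311, 0.07727208]), [np.float64(0.0021737804656995954), np.float64(0.0021737804656995177)])
(0.4498, 0.2929, 0.27) [-1.48  0.37  0.93  2.25 -1.28  0.02  2.41]
(0.4498, 0.2929, 0.22) [-0.02  0.6  -1.15  2.28  1.74  0.94 -0.53]
(0.4498, 0.2929, 0.174) [-0.06  0.73 -1.15  2.33  1.86  1.07 -0.66]
(0.4498, 0.2929, 0.28) [-1.5   0.35  0.94  2.24 -0.27  0.04  1.42]
(0.46, 0.2, 0.28) [ 0.27  0.35 -1.15  2.29  1.55  0.69 -0.33]
(0.46, 0.1, 0.28) [ 0.55  0.27 -1.15  2.36  1.62  0.52 -0.32]
(0.46, 0, 0.28) [ 0.88  0.23 -1.14  2.39  1.75  0.34 -0.27]
(0.46, -0.06, 0.28) [ 1.07  0.23 -1.12  2.38  1.86  0.21 -0.2 ]
(0.46, -0.06, 0.25) None
(0.5, -0.06, 0.25) [ 0.96  0.42 -1.14  2.35  1.92  0.42 -0.24]
(0.548, -0.06, 0.25) [ 0.9   0.51 -1.14  2.24  1.79  0.49 -0.08]
(0.548, -0.06, 0.224) [ 0.87  0.58 -1.14  2.27  1.92  0.56 -0.2 ]
(0.548, -0.19, 0.224) [ 1.17  0.65 -1.14  2.18  1.81  0.38  0.21]
```

```bash
python3 - <<'E'
from h import *
arm.move_j(arm.ik(*tcp((.46,.1,.28),.05)))
print(arm.read_joint_positions().round(2))
p,q=tcp((.4498,.2929,.26),.262);arm.line_to(p,.2,ori=q);print(arm.read_joint_positions().round(2),arm.read_time())
p,q=tcp((.4498,.2929,.174),.262);arm.line_to(p,.1);f0=arm.read_ft_force()
arm.move_gripper(0.0,60);arm.pause(.2)
print("grip",arm.read_opening(),"f",f0.round(2),arm.read_ft_force().round(2),arm.read_time())
E
```

```text
[ 0.55  0.27 -1.15  2.36  1.62  0.52 -0.32]
[ 0.03  0.48 -1.15  2.23  1.6   0.84 -0.4 ] 8.1917
grip 0.17968666804596092 f [-0.28 -0.18  0.03] [-0.25  0.19  2.8 ] 10.0333
```

```bash
python3 - <<'E'
from h import *
p,q=tcp((.4498,.2929,.205),.262);arm.line_to(p,.06)
p,q=tcp((.4498,.2929,.285),.262);arm.line_to(p,.12)
arm.pause(.3)
print("grip",arm.read_opening(),arm.read_ft_force().round(2),arm.read_wrist_torque().round(2),arm.read_time(),arm.read_joint_positions().round(2))
shot("wrist","lift");s=snapshot("scene");cv2.imwrite("pics/sc1.png",s)
w=cv2.imread("pics/lift.png")
m=np.zeros((600,800,3),np.uint8);m[:300,:400]=cv2.resize(w,(400,300));m[:300,400:]=cv2.resize(s,(400,300))
m[300:,:400]=cv2.resize(s[100:250,280:480],(400,300));m[300:,400:]=cv2.resize(w[230:380,190:390],(400,300));cv2.imwrite("pics/m3.png",m)
E
```

```text
grip 0.1817485186831302 [ 0.67 -0.57 -2.03] [-0.34  1.17  0.  ] 11.8167 [ 0.06  0.43 -1.16  2.19  1.5   0.81 -0.29]
```

View pics/m3.png

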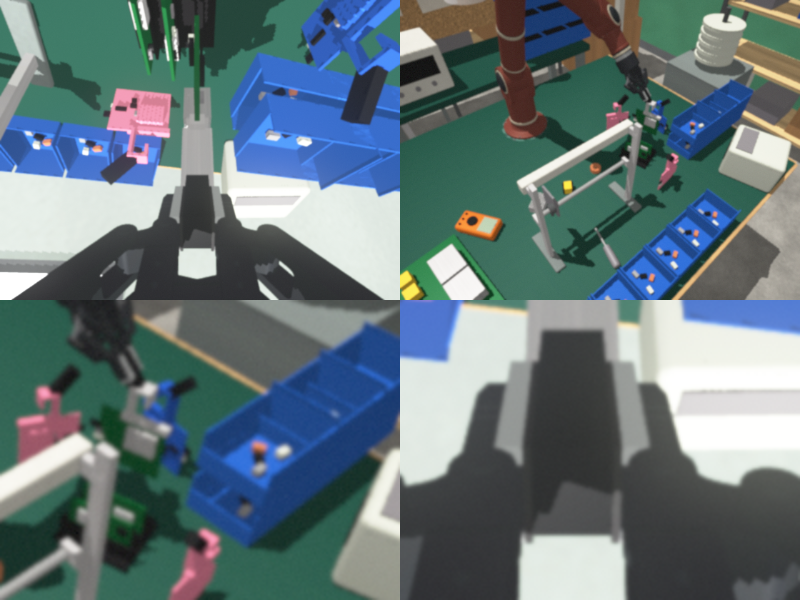

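```bash
python3 - <<'E'
from h import *
C=wc("lift");d=np.load("pics/lift.npz");R=Ro.from_quat(d["q"]).as_matrix();g=d["p"]+.054*R[:,0]
h=np.array([np.cos(.262),np.sin(.262),0])
for n,x,y,z in(("root",1.7,0,12),("shankbot",-15,0,-41),("shL",-15,-12,-41),("shR",-15,12,-41),("boardlow",-56,0,-132),("saddle back",-15,0,12)):
    yv=np.array([-h[1],h[0],0]);X=g+h*(x+30)/1e3+yv*y/1e3+np.array([0,0,(z-34)/1e3]);print(n,X.round(3),proj(C,X).round(1))
im=cv2.imread("pics/lift.png");cv2.imwrite("pics/z.png",cv2.resize(im[0:270,220:340],None,fx=2.2,fy=2.2))
E
```

```text
root [0.48  0.301 0.262] [276.5 276.8]
shankbot [0.464 0.297 0.209] [276.5 180.2]
shL [0.467 0.285 0.209] [256.  180.2]
shR [0.461 0.308 0.209] [296.9 180.3]
boardlow [0.425 0.286 0.118] [276.5  22.9]
saddle back [0.464 0.297 0.262] [276.6 265.3]
```

View pics/z.png

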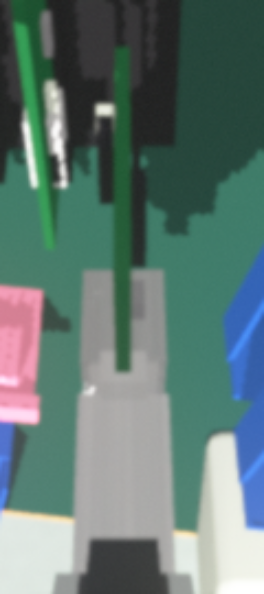

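No slip: the board's back-lower corner is at (275.5,20.5), against a predicted (276.5,22.9). Next I'll carry it to the rail.

```bash
python3 - <<'E'
from h import *
Y=-.019;yc=-.10;xr=.579+.019*yc
def go(g,v,yaw=Y):
    p,q=tcp(g,yaw);arm.line_to(p,v,ori=q)
go((.455,.15,.29),.2,.1)
go((.46,yc,.288),.2)
print(arm.read_joint_positions().round(2),arm.read_time(),arm.read_opening())
go((.485,yc,.2475),.1)
f0=arm.read_ft_force();t0=arm.read_wrist_torque();print(f0.round(2))
for x in np.linspace(.49,xr-.03,5):
    go((x,yc,.2475),.06);df=arm.read_ft_force()-f0;print(x.round(3),df.round(2),(arm.read_wrist_torque()-t0).round(2))
    if np.linalg.norm(df)>4:print("stop");break
shot("wrist","ins");s=snapshot("scene");cv2.imwrite("pics/sc2.png",s);print(arm.read_time())
w=cv2.imread("pics/ins.png")
m=np.zeros((420,800,3),np.uint8);m[:,:400]=cv2.resize(w[60:330,150:407],(400,420));m[:,400:]=cv2.resize(s[160:320,170:322],(400,420));cv2.imwrite("pics/m4.png",m)
E
```

```text
[ 1.1   0.2  -0.98  2.35  1.83  0.05 -0.06] 14.1417 0.17987988175692454
[ 0.    0.2  -2.15]
0.49 [-0.02  0.24  0.03] [ 0.05  0.04 -0.13]
0.504 [-0.47  0.16 -1.04] [ 0.02  0.01 -0.01]
0.519 [-0.   -0.27 -1.18] [-0.02  0.07 -0.1 ]
0.533 [ 0.56 -1.09 -1.32] [-0.   -0.02 -0.05]
0.547 [-0.34 -0.03 -0.97] [ 0.02  0.04 -0.07]
16.6833
```

View pics/m4.png

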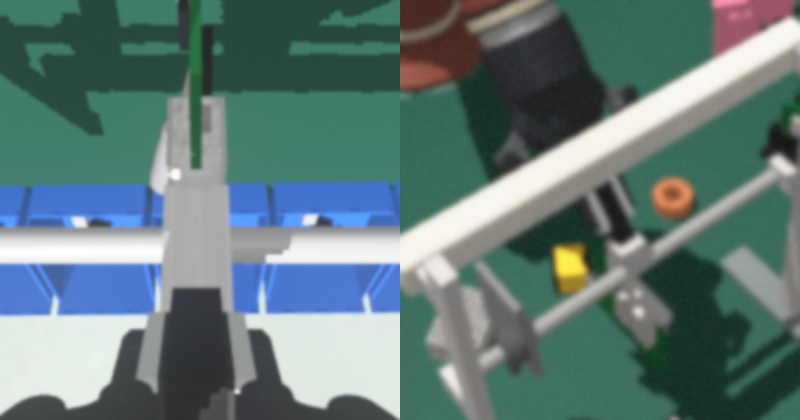

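The scene view shows the saddle above the rail. I'll check the rail's x from this view, then lower under force watch.

```bash
python3 - <<'E'
from h import *
C=wc("ins")
for x in(80,330):print(plane(C,(150+x*257/400,60+245*270/420),.19).round(4))
Y=-.019;yc=-.10;xr=.579+.019*yc
f0=arm.read_ft_force();z=.2475
F=[]
while z>.216:
    z-=.0015 if z<.233 else .003
    p,q=tcp((xr-.03,yc,z),Y);arm.line_to(p,.05);arm.pause(.05)
    df=np.mean([arm.read_ft_force() for _ in range(3)],0)-f0;F.append((round(z,4),df.round(1).tolist()))
    if df[2]>2.2 or np.linalg.norm(df[:2])>5:break
print(F,arm.read_time(),arm.read_tool_pos()-p)
E
```

```text
[ 0.5756 -0.1452  0.19  ]
[ 0.5774 -0.0497  0.19  ]
[(0.2445, [-0.4, -0.0, 0.3]), (0.2415, [0.3, -0.1, 0.3]), (0.2385, [-0.1, 0.5, 0.4]), (0.2355, [0.5, -0.3, 1.0]), (0.2325, [0.2, 0.9, 0.6]), (0.231, [0.4, 0.2, 1.5]), (0.2295, [-0.7, 0.5, 0.1]), (0.228, [0.0, -0.2, 1.3]), (0.2265, [-1.0, 0.5, 0.8]), (0.225, [-0.0, 0.7, 0.1]), (0.2235, [0.6, 0.4, 3.5])] 19.9833 [0.00066704 0.00011339 0.00064497]
```

Seated: contact came at grip z 0.2235, and I expected 0.224. I'll release, back out along the handle, and regrip with the jaws turned 90°. That way no finger sits between the handle and the plate.

```bash
cat >> h.py <<'E'
def tcp2(grasp,yaw=-.019,s=1):
    q0=Ro.from_quat(quat(yaw,LEAN));q=(q0*Ro.from_euler("x",s*np.pi/2)).as_quat()
    return np.array(grasp)-.054*Ro.from_quat(q).as_matrix()[:,0],q
E
python3 - <<'E'
from h import *
arm.pause(.3);arm.move_gripper(.5,40);arm.pause(.2)
u=Ro.from_quat(quat(-.019,LEAN)).as_matrix()[:,0]
p=arm.read_tool_pos()-.065*u
try: arm.line_to(p,.1)
except arm.MotionError as e: print(e); p=arm.read_tool_pos()-.045*u; arm.line_to(p,.1)
print(arm.read_time(),arm.read_joint_positions().round(2))
g=p+.054*u
for s in(1,-1):
    for gg in(g,(.547,-.095,.224),(.545,-.185,.224)):
        a=tcp2(gg,s=s);j=arm.ik(*a);print(s,Ro.from_quat(a[1]).as_matrix()[:,2].round(2),None if j is None else j.round(2))
shot("wrist","rel");s=snapshot("scene");cv2.imwrite("pics/sc3.png",s)
w=cv2.imread("pics/rel.png")
m=np.zeros((420,800,3),np.uint8);m[:,:400]=cv2.resize(w[60:330,150:407],(400,420));m[:,400:]=cv2.resize(s[160:320,170:322],(400,420));cv2.imwrite("pics/m5.png",m)
E
```

```text
21.6583 [ 1.02  0.34 -1.03  2.28  1.76  0.22  0.  ]
1 [-0.02 -1.    0.  ] [ 1.16  0.45 -1.28  2.28  1.67  0.39 -1.47]
1 [-0.02 -1.    0.  ] [ 1.03  0.7  -1.32  2.26  1.85  0.67 -1.59]
1 [-0.02 -1.    0.  ] [ 1.22  0.73 -1.29  2.19  1.77  0.52 -1.31]
-1 [0.02 1.   0.  ] [ 0.8   0.27 -0.71  2.29  2.13  0.09  1.19]
-1 [0.02 1.   0.  ] [ 0.72  0.44 -0.72  2.27  2.29  0.27  1.04]
-1 [0.02 1.   0.  ] [ 0.94  0.48 -0.73  2.19  2.4   0.13  1.12]
```

View pics/m5.png

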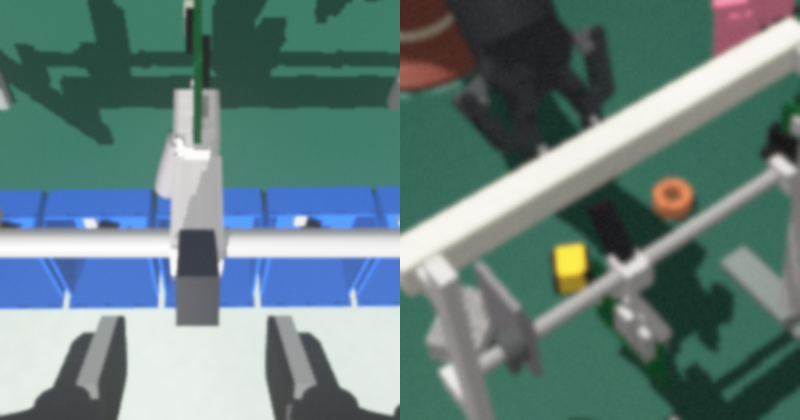

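It's hanging freely on the rail, away from the plate. The jaws are open and clear, and the handle's end is at panel (197,300). Next is the regrip with the turned jaws.

```bash
python3 - <<'E'
from h import *
C=wc("rel");f=lambda x,y:(150+x*257/400,60+y*270/420)
b=[plane(C,f(x,325),.2314) for x in(177,218)];r=[plane(C,f(x,229),.202) for x in(177,217)]
hy=(b[0]+b[1])/2;print("end back",hy.round(4),np.linalg.norm(b[0]-b[1]),"root",((r[0]+r[1])/2).round(4))
u=Ro.from_quat(quat(-.019,LEAN)).as_matrix()[:,0]
g0=np.array([.547,hy[1]+.004,.224]);g=g0-.066*u
p,q=tcp2(g,s=-1);arm.movep(p,q)
p,q=tcp2(g0,s=-1);f0=arm.read_ft_force();arm.line_to(p,.08);f1=arm.read_ft_force()
arm.move_gripper(0.,25);arm.pause(.3)
print("open",arm.read_opening(),f0.round(2),f1.round(2),np.mean([arm.read_ft_force() for _ in range(10)],0).round(2),arm.read_time(),arm.read_joint_positions().round(2))
E
```

```text
end back [ 0.5768 -0.1005  0.2314] 0.0178911220346041 root [ 0.5446 -0.1001  0.202 ]
open 0.23014120925789186 [-0.76  0.01  0.05] [-0.61  1.31 -0.57] [-1.18 -0.38  2.99] 24.45 [ 0.78  0.46 -0.8   2.26  2.2   0.3   1.15]
```

```bash
python3 - <<'E'
from h import *
P=np.array([arm.read_tool_pos()])[0].copy();d=np.array([-.019,-1,0.]);
F=lambda n=8:np.mean([arm.read_ft_force() for _ in range(n)],0)
t0=arm.read_time();F();print("cost",arm.read_time()-t0)
f0=F()
p0,_=tcp2((.547,-.0965,.224),s=-1)   # commanded
for s in(.03,.06,.082):
    arm.line_to(p0+s*d,.05);print(s,(F()-f0).round(2))
fb=F();s=.082;L=[]
while s<.099:
    s+=.0007;arm.line_to(p0+s*d,.02);arm.pause(.1)
    df=(F(12)-fb);L.append((round(s*1e3,1),df[1].round(2)))
    if df[1]>2.2:break
print(L,df.round(2),arm.read_time(),arm.read_opening())
E
```

```text
cost 0.0
0.03 [ 1.03 -0.04  2.04]
0.06 [1.37 0.66 2.52]
0.082 [ 1.35 -1.12  2.27]
[(82.7, np.float64(0.34)), (83.4, np.float64(1.67)), (84.1, np.float64(2.59))] [-0.14  2.59  0.21] 27.5917 0.22864976749568103
```

```bash
python3 - <<'E'
from h import *
def F(n=8):
    r=[]
    for _ in range(n):arm.pause(.025);r.append(arm.read_ft_force())
    return np.mean(r,0)
d=np.array([-.019,-1,0.]);p0,_=tcp2((.547,-.0965,.224),s=-1)
fb=F(12);print(fb.round(2),(arm.read_tool_pos()-p0-.0841*d).round(4));s=.0841;L=[]
while s<.100:
    s+=.0007;arm.line_to(p0+s*d,.02)
    df=F()-fb;L.append((round(s*1e3,1),df[1].round(2)))
    if df[1]>1.6:break
print(L,df.round(2),arm.read_time())
shot("wrist","slide");s=snapshot("scene");cv2.imwrite("pics/sc4.png",s)
E
```

```text
[0.27 0.64 5.64] [0.0004 0.0006 0.0004]
[(84.8, np.float64(0.04)), (85.5, np.float64(0.22)), (86.2, np.float64(-0.15)), (86.9, np.float64(0.47)), (87.6, np.float64(0.2)), (88.3, np.float64(0.55)), (89.0, np.float64(0.17)), (89.7, np.float64(-0.01)), (90.4, np.float64(0.32)), (91.1, np.float64(0.06)), (91.8, np.float64(0.35)), (92.5, np.float64(0.44)), (93.2, np.float64(-0.05)), (93.9, np.float64(0.85)), (94.6, np.float64(1.47)), (95.3, np.float64(2.27))] [-0.25  2.27  0.49] 35.0917
```

Clear contact, rising steadily from 93.2 mm of travel to 2.3 N, well under 6 N. I'll release, back out and look.

```bash
python3 - <<'E'
from h import *
arm.move_gripper(.45,25);arm.pause(.2)
u=Ro.from_quat(quat(-.019,LEAN)).as_matrix()[:,0]
arm.line_to(arm.read_tool_pos()-.066*u,.08);print(arm.read_time())
p,q=tcp(arm.read_tool_pos()+.054*u,-.019)
try:
    arm.movep(p,q)
except arm.MotionError as e:print(e)
arm.pause(.5);w=shot("wrist","fin");s=snapshot("scene");cv2.imwrite("pics/sc5.png",s);t=snapshot("top")
print(arm.read_time(),arm.read_ft_force().round(2))
s0=cv2.imread("pics/scene0.png")
m=np.zeros((600,800,3),np.uint8);m[:,:400]=cv2.resize(w[60:330,170:350],(400,600))
m[:300,400:]=cv2.resize(s[210:315,160:300],(400,300),interpolation=cv2.INTER_CUBIC);m[300:,400:]=cv2.resize(s0[210:315,160:300],(400,300),interpolation=cv2.INTER_CUBIC);cv2.imwrite("pics/m6.png",m)
E
```

```text
Traceback (most recent call last):
station.MotionError: the arm cannot follow that straight line within its joint ranges
```

```bash
python3 - <<'E'
from h import *
u=Ro.from_quat(quat(-.019,LEAN)).as_matrix()[:,0];P=arm.read_tool_pos();done=0
print(arm.read_joint_positions().round(2),arm.read_opening())
for dd in(.058,.05,.045,.04):
    for off in((0,0,0),(0,.02,0),(-.008,.0,.0),(0,0,-.008)):
        try: arm.line_to(P-dd*u+np.array(off),.08);done=1;print(dd,off);break
        except arm.MotionError:pass
    if done:break
print(arm.read_joint_positions().round(2),arm.read_time(),arm.read_ft_force().round(2))
E
```

```text
[ 0.97  0.49 -0.76  2.18  2.31  0.13  1.23] 0.44912903994562164
0.058 (0, 0, -0.008)
[ 1.06  0.37 -0.78  2.22  2.21  0.01  1.32] 36.5167 [0.03 0.25 0.08]
```

```bash
python3 - <<'E'
from h import *
P=arm.read_tool_pos()
for off in((-.02,.04,.0),(-.02,.03,-.01),(-.015,.02,-.015),(0,.06,-.01)):
    try:arm.line_to(P+np.array(off),.1);print(off);break
    except arm.MotionError:pass
p,q=tcp((.485,-.15,.29),-.019);arm.movep(p,q)
arm.pause(.4);w=shot("wrist","fin");s=snapshot("scene");cv2.imwrite("pics/sc5.png",s);cv2.imwrite("pics/top5.png",snapshot("top"))
print(arm.read_time(),arm.read_ft_force().round(2))
s0=cv2.imread("pics/scene0.png")
m=np.zeros((600,800,3),np.uint8);m[:,:400]=cv2.resize(w[60:330,140:320],(400,600))
m[:300,400:]=cv2.resize(s[210:315,160:300],(400,300),interpolation=cv2.INTER_CUBIC);m[300:,400:]=cv2.resize(s0[210:315,160:300],(400,300),interpolation=cv2.INTER_CUBIC);cv2.imwrite("pics/m6.png",m)
E
```

```text
(-0.02, 0.04, 0.0)
38.5083 [-0.61 -0.01  0.79]
```

View pics/m6.png

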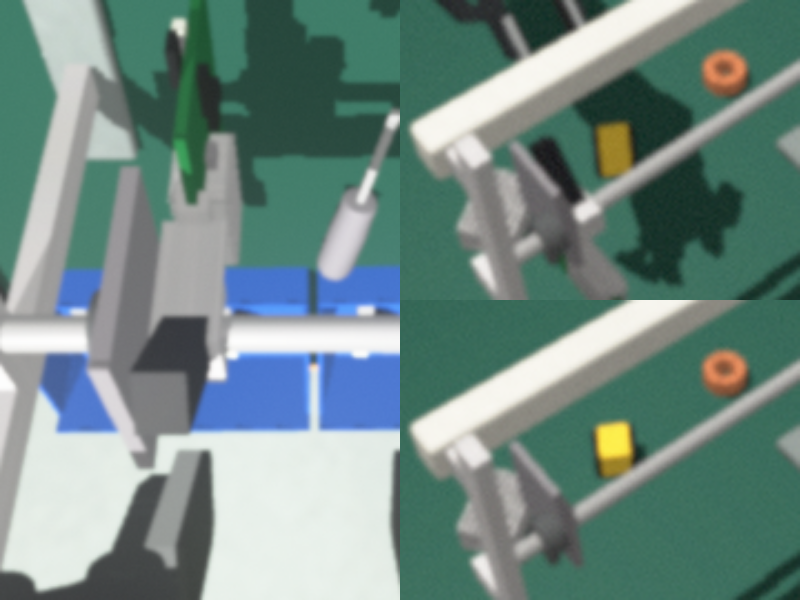

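The hook sits against the plate, with no rail visible between them, and the plate's corner hasn't moved in the scene view. I'll do a quick numeric check, then hand in.

```bash
python3 - <<'E'
from h import *
C=wc("fin");f=lambda x,y:(140+x*180/400,60+y*270/600)
print("handle end",plane(C,f(160,372),.2314).round(4),plane(C,f(160,432),.244).round(4))
print("plate +y top edge",plane(C,f(137,168),.235).round(4),plane(C,f(155,460),.235).round(4))
print("saddle right edge/left edge z.202",plane(C,f(225,260),.202).round(4),plane(C,f(160,260),.202).round(4))
a=cv2.cvtColor(cv2.imread("pics/top0.png"),cv2.COLOR_BGR2HSV);b=cv2.cvtColor(cv2.imread("pics/top5.png"),cv2.COLOR_BGR2HSV)
for n,lo,hi,(x0,x1,y0,y1) in(("choke",(5,80,120),(18,255,255),(255,285,220,245)),("meter",(5,150,150),(20,255,255),(370,420,220,275)),("trafo",(20,120,80),(35,255,255),(295,320,220,245)),("boards",(45,120,60),(75,255,255),(200,235,195,240))):
    o=[]
    for h in(a,b):
        M=cv2.moments(cv2.inRange(h[y0:y1,x0:x1],lo,hi),True);o.append((round(M["m10"]/max(M["m00"],1),1),round(M["m01"]/max(M["m00"],1),1),M["m00"]))
    print(n,o)
E
```

```text
handle end [ 0.5274 -0.1916  0.2314] [ 0.5408 -0.1928  0.244 ]
plate +y top edge [ 0.4416 -0.1799  0.235 ] [ 0.5856 -0.2036  0.235 ]
saddle right edge/left edge z.202 [ 0.5141 -0.1733  0.202 ] [ 0.5137 -0.1921  0.202 ]
choke [(13.4, 12.9, 133.0), (13.4, 12.9, 133.0)]
meter [(28.4, 30.4, 332.0), (28.1, 30.3, 315.0)]
trafo [(12.8, 10.0, 115.0), (12.4, 10.2, 100.0)]
boards [(14.1, 24.6, 113.0), (17.2, 21.8, 86.0)]
```

```bash
python3 -c "
from h import *
ticket.finish_job();print(arm.read_time())"
```

```text
the job is handed in; nothing more can be done
the job is handed in; nothing more can be done
```

I hung the carrier on the rail and slid it until its hook touched the stop plate, then released it and handed the job in at about 38.5 s of the 58 s. No verdict was reported.

**What I did**
- **Hooking:** I took the carrier from the rack by its handle, with the gripper leaning 40°. I hooked it over the rail with about 92 mm between hook and plate.
- **Seating:** It touched down at grip height 0.2235 m against 0.224 m expected, and I released it.
- **Sliding:** I gripped the handle again with the jaws turned 90°, so no finger was on the plate side. It slid about 95 mm without being lifted, and contact force rose to about 2.3 N, well under the plate's 6 N. I then released it and backed out.

**Last checks**
- **Final position:** The last wrist picture shows no rail between hook and plate. The handle's middle measured 11.6 mm from the plate's face, where a flush hook gives 12 mm.
- **Stop plate:** It looks unmoved in the scene view, judged by eye only.
- **Bench things:** The choke, transformer and meter moved less than half a pixel in the top view. I did not measure the loose heat sink or the screwdriver after the job.
- **Other boards:** The green-board mask changed because the carrier left it. I did not confirm separately that the two other boards stayed put, though nothing touched them that I could see.

**What failed or disagreed**
- **Force reading:** My first contact reading, at 84 mm of slide, was sensor noise. I repeated it with averaging over time.
- **Back-out:** The first back-out line was refused because of joint range. A slightly different one worked.
- **Plate edge:** One ray on the plate's top edge, at the end nearest the robot, gave an implausible position. I discarded it.

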